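# Set the spark guard's stay on its peg

### The job

Swing the spark guard's panel open and hold it there with its stay: lift the stay bar by its knob, bring the middle one of its three holes over the peg and let the bar drop until it lies fully down and level with the peg through that hole. Feel for the peg gently: do not force the bar down or sideways on it. Then let go, and leave the tube, the tape measure and the nut where they are.

Things in the scene. Friction and masses are not known exactly. Their poses are not given: they have to be found in the camera images.
- guard: Spark guard fixed to the bench: dark steel base plate 10 mm thick. Origin on the bench top; x points away from the robot (the panel opens that way), y along the plate to the left, z up; the plate spans x -93 to 42, y -128 to 147 mm. The panel's upright hinge axis is at x 10, y 120 mm, its post 109 mm high. Place and yaw (within 0.25 rad) vary.
- panel (a joint): Opening angle of the grey sheet panel (155 mm long from hinge to free edge, 14 to 106 mm above the bench), rad: 0 = shut, along the guard's -y from the hinge; positive swings the free edge towards the guard's +x. Range 0 to 0.78. The hinge is stiff (0.12 N m): the panel stays where it is left.
- stay: Flat aluminium bar 26 mm wide, 5 mm thick, 36 to 41 mm above the bench when down. Origin on its pivot, half-way through its thickness; runs from there along its own -x, y across, z up. 11.5 mm round holes 98, 128 and 158 mm from the pivot. Its far end lifts (0 to 0.7 rad) about y through the pivot, which keeps its height; let go, it falls level by its weight (0.2 kg).
- stay_hole (a point): Centre of the stay's middle hole (11.5 mm, 128 mm from the pivot along the bar), half-way through the bar; axes as the stay's, z along the hole.
- stay_knob (a point): Centre of the stay's lifting knob, a dark steel cylinder 22 mm in diameter and 36 mm high standing on the bar 195 mm from the pivot; this point is 18 mm above the bar's upper face, 59 mm above the bench when the bar is down. Grip it across the bar.
- foot: Slotted steel foot fixed on the plate at x -58, y 0 mm of the guard, 52x34 mm, top 28 mm above the bench. Origin in mid-slot, 10 mm above the bench; x along the slot, as the guard's. The upright peg is clamped within 10 mm of the origin along the slot, centred across it; where exactly is not measured: feel or see it. See slot_mid for its sizes.
- tube_offcut: Round steel tube offcut, 34 mm in diameter, 75 mm high, standing behind the guard; origin under its centre. Leave alone.
- tape_measure: Tape measure 36x73x62 mm standing to the left in front of the guard; origin under its centre. Leave alone.
- nut_m20: Hexagon nut 30x34x16 mm lying in front of the guard; origin under its centre. Leave alone.
- swivel (a joint): Sideways angle of the stay relative to the panel, rad, range -1.2 to 1.2: 0 = square to the panel (along the guard's -x with the panel shut), positive = counter-clockwise from above; turns freely. The stay's pivot is carried by the panel, 135 mm along it from the hinge axis and 20 mm in front of its plane (guard's -x side).
- slot_mid (a point): Point over the middle of the foot's slot, 52 mm above the bench, at the height of the peg's tip (the peg itself stands up to 10 mm off along the slot). Peg: 9 mm in diameter, with only a 1 mm chamfer at its tip; its collar, 32.5 mm above the bench, stays just below the bar. A bar resting on the tip slopes by 0.11 to 0.14 rad.

How it is judged:
On the way:
1. the panel is swung wider open (more than 0.42 rad) with the stay's far end lifted (value of joint panel above 0.42 rad and angle between stay_hole's own z axis and vertical above 0.06 rad), for 0.1 s.
At the end, for the whole second after the job is handed in: The middle hole is over the peg (within 13.5 mm of the middle of the foot's slot, the neighbouring holes being 30 mm away), the bar lies fully down and level (within 0.03 rad), so that the peg holds the panel open (more than 0.42 rad); the stay is at rest (horizontal distance between stay_hole and foot below 0.0135 m and angle between stay_hole's own z axis and vertical below 0.03 rad and value of joint panel above 0.42 rad and linear speed of stay below 0.01 m/s and angular speed of stay below 0.05 rad/s); the robot touches nothing.
It fails at once if the stay is forced on the peg with more than 20 N (contact force between stay and foot above 20 N).
It fails at once if the tube, tape measure or nut is moved by more than 20 mm (distance of any of tube_offcut, tape_measure, nut_m20 from where it was at the start of the episode above 0.02 m).
It also fails if it takes over 48 s, if anything falls off the work surface, if the arm or the gripper's body presses on something with over 40 N, if the wrist force passes 120 N, or if a joint passes its speed limit or range.

### The arm

A 7-joint arm with a two-finger parallel gripper is mounted at the origin on a cart in front of the work surface, level with it; the furniture and walls round the work are solid. World frame = base frame: x ahead of the robot, y to its left, z up, the work surface at z = 0. Lengths are in m, angles in rad, forces in N, time in s.
With the tool pointing down it reaches from about 0.4 to 0.875 m from the base axis. Payload 19.3 kg.
Tool frame: the origin (TCP) lies midway between the tips of the shut fingers; the grasp point (between the pads) lies 19 mm behind it (bot.pinch_z is the distance from the TCP to the grasp point, in m); z points along the fingers, y is the line along which they close (so a half turn about z gives the same grasp; the last joint's range is limited). The gripper opens to 85 mm and grips with 20 to 120 N. Pads are 22 mm wide; open, the fingers measure 114 mm over their backs; the gripper's body (76 mm by 85 mm) begins 54 mm behind the grasp point. The pads swing forward as they close: fully open they stand 13 mm farther back than shut.
Start: joints at [-1.274, 0.521, -0.036, 1.599, 0.021, 1.021, -0.113], TCP at [0.224, 0.583, 0.231] pointing down, gripper open.
Joint ranges: [-2.91, 2.91], [-0.3, 2.13], [-1.5, 1.42], [0.17, 2.43], [-1.26, 4.41], [0.16, 1.93], [-2.52, 2.52]. Speed limits (rad/s): [1.89, 1.89, 2.39, 2.39, 3.01, 3.01, 3.01].

### API

Orientations are given as [roll, pitch, yaw] about the fixed x, y, z axes, in that order (R = Rz(yaw) Ry(pitch) Rx(roll)).
In Python, from workcell import observe, viewer, bot gives the robot as it stands. The module is installed in compiled form; this text tells all that it offers.
- The arm moves only by the tool play_rows, never from a script. Its argument "motion" is a list of rows, each a list of 7 numbers: the shift along the tool's x, y, z in cm, then the turn, a rotation vector about the tool's x, y, z in rad, then the opening, from -1 (shut) to 1 (fully open), so that 0 is half open. A call has exactly 5 rows; each row is the pose to reach, as a shift and turn from the pose commanded when the call began, along the tool's axes at that moment; what a row does not reach only later rows make up. A row lasts 1/10 s, in which the tool goes at most 50 mm and 8.59 degrees, less where a joint would pass 70% of its speed; a pose out of reach is approached as far as the arm can. A call with a gripper value outside its range is refused whole. The fingers move at their own pace and stop on an object; "squeeze" is the grip in N (left out, the last holds). Time passes only in rows, so rows that repeat a pose let the fingers close, or fill a call up. It gives the time, the measured TCP pose, the force, the opening and the grip force at its end, in the units of the state.
- observe(): the state, without advancing time (a new reading comes with each control period).
- viewer.grab_frame(name): name is "scene" or "top"; returns (picture, depth): 480x640x3 uint8, red, green, blue; 480x640 float32, m along the optical axis (not along the pixel's ray), 0 where there is no reading.
- viewer.camera_info(name): a dict with "fx", "fy", "cx", "cy" (pixels), "k1" (the pictures are not rectified: a ray, as slopes to the right and down, at radius r is drawn at 1 + k1 r^2 times it, then the intrinsics apply), "R" (3x3) and "t" (3): a world point X has camera coordinates R X + t. Camera axes: x right, y down, z forward; pixel columns grow to the right and rows downward; lengths in m; the calibration is good to about 2 mm. A picture is of the moment at which its call begins. camera_info takes no time and is no camera call.
- bot.job_done(): hands the job in; it is judged then, once.
The state is a dict: "clock": time; "qpos": joint angles; "qd": joint speeds; "joint_efforts": joint torques, N m; "position": TCP position; "tool_rot": TCP orientation; "force": force on the tool from outside, world axes, zero at the start; "moment": the same for the moment, N m; "grip_width": finger opening in m; "finger_force": force on a finger pad.
Only numpy, scipy, OpenCV 4.12 (cv2) and the standard library are available. Lean on these libraries where they do the work, as an engineer would, in place of code of your own. Each camera call takes 0.05 s, during which the arm holds its last target. There are 200 camera calls.

## Working session

There is one attempt and no reset: what is moved stays moved. The work goes in short steps, Python scripts to look and compute and a tool call to move; the robot and the scene stay as the last step left them, time stands still between calls to the robot, and variables do not carry over. Pictures are saved under pics/ and viewed, at most 10 in all, crops included, and the job is handed in when it is done.

Besides the shell and the picture viewer there is one more tool, called after "Call:" by a JSON object that holds its "name" and its "arguments", one argument or row to a line. play_rows: Moves the arm, as the interface text tells. Its arguments: {"type":"object","properties":{"motion":{"type":"array"},"squeeze":{"type":"number"}},"required":["motion"]}

```bash
mkdir -p pics; cat > h.py <<'E'
import numpy as np, cv2
from workcell import observe, viewer, bot
def cam(n):
    c=viewer.camera_info(n); return c,np.array(c["R"]),np.array(c["t"])
def und(c,u,v):
    K=np.array([[c["fx"],0,c["cx"]],[0,c["fy"],c["cy"]],[0,0,1]],float)
    p=cv2.undistortPoints(np.array([[[u,v]]],float),K,np.array([c["k1"],0,0,0,0.]))
    return np.array([p[0,0,0],p[0,0,1],1])
def ray(n,u,v,z):
    c,R,t=cam(n); d=R.T@und(c,u,v); o=-R.T@t; return o+d*(z-o[2])/d[2]
def dep(n,u,v,d):
    c,R,t=cam(n); return R.T@(und(c,u,v)*d[int(round(v)),int(round(u))]-t)
def proj(n,X):
    c,R,t=cam(n); p=R@np.array(X)+t; x,y=p[:2]/p[2]; s=1+c["k1"]*(x*x+y*y); return c["fx"]*x*s+c["cx"],c["fy"]*y*s+c["cy"]
E
python3 - <<'E'
from h import *
for n in("scene","top"):
    p,d=viewer.grab_frame(n); cv2.imwrite(f"pics/{n}0.png",p[:,:,::-1]); np.save(f"{n}0.npy",d)
    c,R,t=cam(n); print(n,c["fx"],c["k1"],(-R.T@t).round(3),R.round(2).tolist())
s=observe(); print({k:np.round(s[k],3) for k in s}, bot.pinch_z)
E
```

```text
scene 561.7044706859929 -0.002802678036017476 [ 0.261 -0.671  0.732] [[0.89, -0.46, 0.01], [-0.33, -0.65, -0.68], [0.32, 0.6, -0.73]]
top 442.9347273589485 -0.02036162740778966 [ 0.479 -0.12   0.934] [[-0.02, -1.0, 0.01], [-1.0, 0.02, -0.09], [0.09, -0.01, -1.0]]
{'clock': np.float64(0.1), 'qpos': array([-1.274,  0.522, -0.036,  1.6  ,  0.021,  1.021, -0.113]), 'qd': array([ 0.002,  0.001, -0.001, -0.002, -0.001, -0.   , -0.   ]), 'joint_efforts': array([ 4.0000e-03, -9.2848e+01,  1.9840e+00, -3.7053e+01,  1.8000e-02,
        5.0000e-03, -0.0000e+00]), 'position': array([0.224, 0.583, 0.231]), 'tool_rot': array([-3.141,  0.   ,  2.775]), 'force': array([-0.186,  0.203, -0.316]), 'moment': array([ 0.029, -0.044, -0.026]), 'finger_force': np.float64(0.0), 'grip_width': np.float64(0.086)} 0.0187
```

View pics/top0.png

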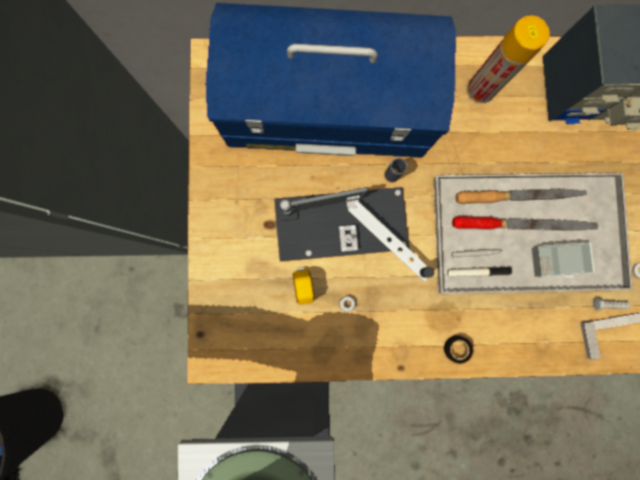

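View pics/scene0.png

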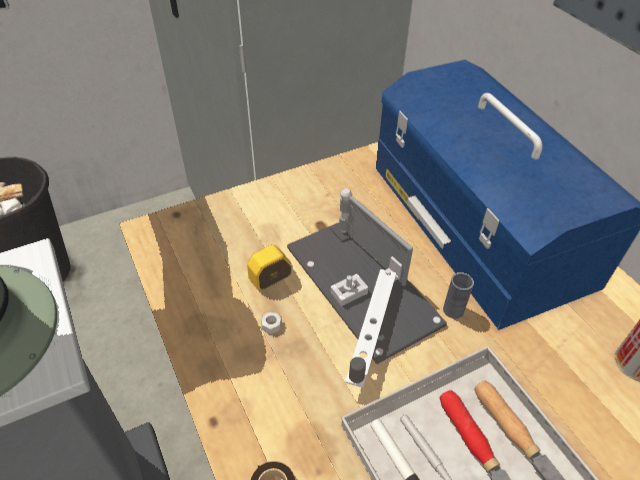

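The top view shows the plate (276–408, 187–260), foot (348,238), hinge post (286,207), stay from (353,205) to knob (427,271), nut (347,303) and tape (303,286). I'll enlarge for accurate pixels.

```bash
python3 - <<'E'
import cv2
a=cv2.imread("pics/top0.png")[170:320,260:460]; cv2.imwrite("pics/topc.png",cv2.resize(a,None,fx=4,fy=4,interpolation=cv2.INTER_CUBIC))
a=cv2.imread("pics/scene0.png")[180:400,280:480]; cv2.imwrite("pics/scenec.png",cv2.resize(a,None,fx=2.7,fy=2.7,interpolation=cv2.INTER_CUBIC))
E
```

```text
(no output)
```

View pics/topc.png

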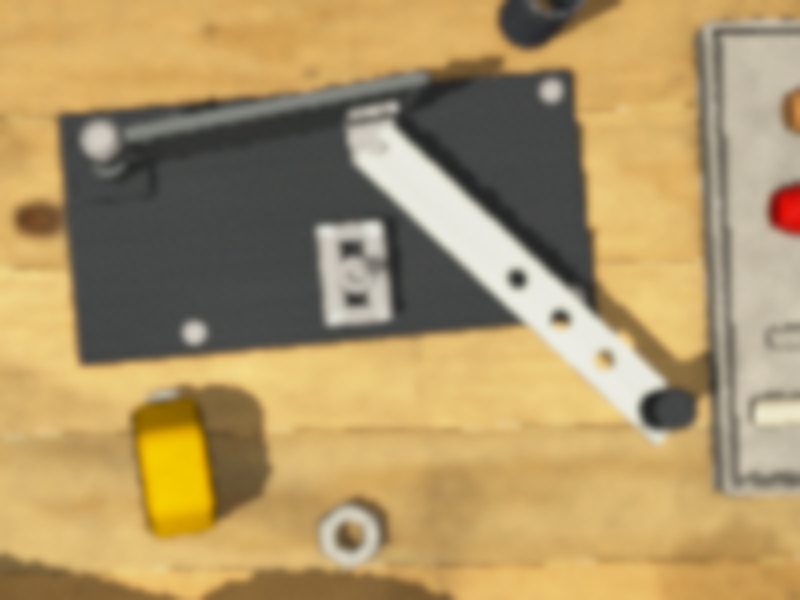

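View pics/scenec.png

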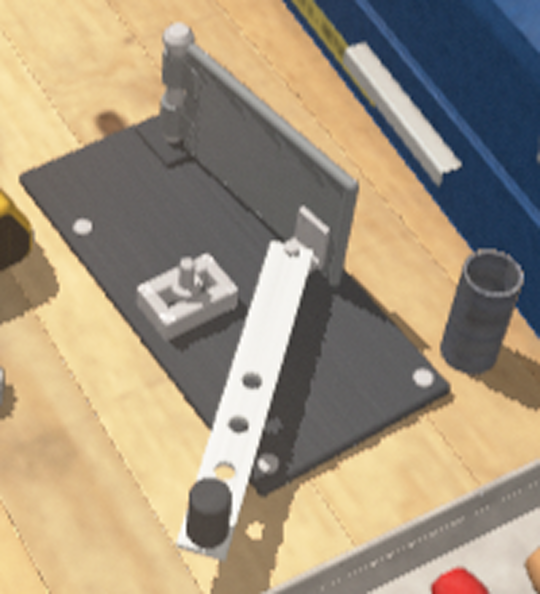

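Crop pixels: plate corners (62,115),(572,72),(597,315),(80,362); holes (517,278),(560,318),(605,359); knob top (668,408); foot centre about (356,273). In the scene crop, the peg tip is at (187,262) and the knob top at (210,490).

```bash
cat > geo.py <<'E'
from h import *
T=lambda u,v:(260+(u+.5)/4-.5,170+(v+.5)/4-.5)
S=lambda u,v:(280+(u+.5)/2.7-.5,180+(v+.5)/2.7-.5)
cs=np.array([ray("top",*T(*p),.010)[:2] for p in[(62,115),(572,72),(597,315),(80,362)]])
loc=np.array([(42,147),(42,-128),(-93,-128),(-93,147)])/1000
a=loc-loc.mean(0); b=cs-cs.mean(0)
th=np.arctan2((a[:,0]*b[:,1]-a[:,1]*b[:,0]).sum(),(a*b).sum())
Rg=np.array([[np.cos(th),-np.sin(th)],[np.sin(th),np.cos(th)]]); G=cs.mean(0)-Rg@loc.mean(0)
W=lambda x,y:G+Rg@np.array([x,y])
L=lambda p:Rg.T@(np.array(p)[:2]-G)
E
python3 - <<'E'
from geo import *
print("th",th,"G",G,"res mm",((cs-np.array([W(*l) for l in loc]))*1e3).round(1).tolist())
hin=W(.01,.12); print("hinge",hin,"seen",ray("top",*T(100,138),.109))
print("foot",W(-.058,0),"seen",ray("top",*T(355,273),.028), ray("scene",*S(189,296),.028))
hs=[ray("top",*T(*p),.0385)[:2] for p in[(517,278),(560,318),(605,359)]]; print("holes",hs,"spacing",np.linalg.norm(np.diff(hs,axis=0),axis=1))
print("holes scene",[ray("scene",*S(*p),.0385)[:2] for p in[(252,381),(238,424),(225,470)]])
k=ray("top",*T(670,407),.077);k2=ray("scene",*S(210,490),.077);print("knob",k,k2)
u=hs[2]-hs[0];u/=np.linalg.norm(u); piv=hs[1]-.128*u; print("piv",piv,"knob from",piv+.195*u,"bar dir",np.arctan2(u[1],u[0]))
print("piv loc",L(piv),"hinge dist",np.linalg.norm(piv-hin), "expect",np.hypot(.135,.02))
# shut panel pivot
print("pivot shut", W(.01-.02,.12-.135))
print("peg scene z52",L(ray("scene",*S(187,262),.052)),"top z52",L(ray("top",*T(375,258),.052)),L(ray("top",*T(357,272),.052)))
print("tube",L(ray("scene",*S(492,275),.075)),"tape",L(ray("top",*T(175,450),.062)),"nut",L(ray("top",*T(350,533),.016)))
E
```

```text
th 0.07098735237865521 G [ 0.62060126 -0.19425307] res mm [[-2.2, -2.4], [-2.5, 1.3], [2.7, 2.2], [2.1, -1.1]]
hinge [ 0.62206474 -0.07384602] seen [ 0.62027756 -0.07267794  0.109     ]
foot [ 0.56274733 -0.19836688] seen [ 0.5620734 -0.1982039  0.028    ] [ 0.56006335 -0.20456227  0.028     ]
holes [array([ 0.55723497, -0.27974876]), array([ 0.53649114, -0.30101932]), array([ 0.51528303, -0.32323589])] spacing [0.02971099 0.03071416]
holes scene [array([ 0.55782376, -0.27916378]), array([ 0.53668948, -0.29992144]), array([ 0.51606101, -0.32156891])]
knob [ 0.48990776 -0.34532464  0.077     ] [ 0.48960946 -0.3474671   0.077     ]
piv [ 0.62536017 -0.20889822] knob from [ 0.48997377 -0.34923896] bar dir -2.3382281547864254
piv loc [ 0.00370817 -0.01494581] hinge dist 0.13509240496177244 expect 0.13647344063956182
pivot shut [ 0.61169036 -0.20992457]
peg scene z52 [-0.05975582  0.00034466] top z52 [-0.0540812  -0.00826979] [-0.06030844  0.00138697]
tube [ 0.07032674 -0.10959987] tape [-0.14059318  0.09947271] nut [-0.19111082  0.01430266]
```

```bash
cat > plan.py <<'E'
from geo import *
from scipy.spatial.transform import Rotation as Ro
H=W(.01,.12)
def piv(q): 
    a=th+q; return H+np.array([[np.cos(a),-np.sin(a)],[np.sin(a),np.cos(a)]])@np.array([-.02,-.135])
def knob(q,psi,t,up=.006):
    """psi: bar direction (pivot->knob) world yaw minus pi. returns TCP pos,R ; up: grasp above knob centre"""
    y=psi; d=-np.array([np.cos(y),np.sin(y),0]); z=np.array([0,0,1])
    b=d*np.cos(t)+z*np.sin(t); n=z*np.cos(t)-d*np.sin(t)
    p=np.append(piv(q),.0385)+.195*b+(.0205+up)*n
    R=np.column_stack([-b,np.cross(-n,-b),-n]); return p-n*bot.pinch_z,R
def ik(q,P,r=.128):  # bar yaw with point r over P not assumed; direction pivot->P
    v=P-piv(q); return np.arctan2(v[1],v[0])-np.pi, np.linalg.norm(v)
def rows(poses):
    s=observe(); p0=np.array(s["position"]); R0=Ro.from_euler("xyz",s["tool_rot"]).as_matrix()
    for p,R in poses:
        print((R0.T@(p-p0)*100).round(2), Ro.from_matrix(R0.T@R).as_rotvec().round(3), "target",p.round(3))
def down(x,y,z,yaw): return np.array([x,y,z]),Ro.from_euler("xyz",[np.pi,0,yaw]).as_matrix()
E
python3 - <<'E'
from plan import *
d=np.load("top0.npy")
# tray rim heights / positions
for u,v in[(703,200),(715,300),(722,400),(728,480),(760,450)]: print("tray",dep("top",*T(u,v),d).round(3))
psi0=-2.338+np.pi
for q in(.09,.1,.11): p,R=knob(q,psi0,0); print(q,p.round(4),piv(q).round(4))
rows([down(.45,.25,.23,2.0),down(.52,-.1,.23,1.4),down(.49,-.348,.2,.80),knob(.1,psi0,0)])
from scipy.optimize import brentq
P=W(-.060,0); qf=brentq(lambda q:ik(q,P)[1]-.128,.3,.78); print("qf",qf,"psi",ik(qf,P)[0],"P",P, knob(qf,ik(qf,P)[0],0)[0])
E
```

```text
tray [ 0.6   -0.387  0.003]
tray [ 0.546 -0.387  0.016]
tray [ 0.494 -0.386  0.023]
tray [ 0.453 -0.387  0.027]
tray [ 0.467 -0.413 -0.001]
0.09 [ 0.4886 -0.3507  0.0463] [ 0.624  -0.2103]
0.1 [ 0.49   -0.3507  0.0463] [ 0.6253 -0.2103]
0.11 [ 0.4913 -0.3506  0.0463] [ 0.6267 -0.2102]
[-33.04 -23.     0.1 ] [-0.001  0.     0.775] target [0.45 0.25 0.23]
[-52.13 -53.16   0.13] [-1.000e-03  1.000e-03  1.375e+00] target [ 0.52 -0.1   0.23]
[-58.22 -77.38   3.16] [-1.000e-03  1.000e-03  1.975e+00] target [ 0.49  -0.348  0.2  ]
[-58.31 -77.61  18.53] [-1.000e-03  1.000e-03  1.971e+00] target [ 0.49  -0.351  0.046]
qf 0.5856299492730381 psi -6.240003395956249 P [ 0.56075237 -0.19850873] [ 0.49381483 -0.20140102  0.0463    ]
```

Call:
{"name": "play_rows", "arguments": {
  "motion": [
    [-4, -2.8, 0, 0, 0, 0.13, 0.3],
    [-8, -5.6, 0, 0, 0, 0.26, 0.3],
    [-12, -8.4, 0, 0, 0, 0.39, 0.3],
    [-16, -11.2, 0, 0, 0, 0.52, 0.3],
    [-20, -14, 0, 0, 0, 0.65, 0.3]
  ]
}}

```text
clock: 0.6
position: [0.3613, 0.3791, 0.2312]
tool_rot: [-3.141, -0.0, 2.119]
force: [1.7, 0.9, -0.1]
grip_width: 0.0554
finger_force: 0.0
```

```bash
python3 - <<'E'
from plan import *
rows([down(.45,.25,.23,1.9),down(.52,-.1,.23,1.3)])
E
```

```text
[-15.64   0.83   0.12] [-0.    -0.     0.219] target [0.45 0.25 0.23]
[-49.16 -11.45   0.12] [-0.     0.     0.819] target [ 0.52 -0.1   0.23]
```

Call:
{"name": "play_rows", "arguments": {
  "motion": [
    [-4.8, 0, 0, 0, 0, 0.08, 0.3],
    [-9.6, 0.2, 0, 0, 0, 0.16, 0.3],
    [-14.4, 0.4, 0, 0, 0, 0.24, 0.3],
    [-19, -0.6, 0, 0, 0, 0.32, 0.3],
    [-23.5, -2.2, 0, 0, 0, 0.4, 0.3]
  ]
}}

```text
clock: 1.1
position: [0.4663, 0.1678, 0.2311]
tool_rot: [3.141, 0.0, 1.721]
force: [0.0, -1.1, -0.3]
grip_width: 0.0557
finger_force: 0.0
```

```bash
python3 - <<'E'
from plan import *
rows([down(.52,-.1,.23,1.3),down(.49,-.348,.18,.80)])
E
```

```text
[-27.28   1.3    0.12] [0.    0.    0.421] target [ 0.52 -0.1   0.23]
[-51.35  -5.39   5.12] [0.    0.    0.921] target [ 0.49  -0.348  0.18 ]
```

Call:
{"name": "play_rows", "arguments": {
  "motion": [
    [-4.8, 0.2, 0, 0, 0, 0.09, 0.3],
    [-9.6, 0.4, 0, 0, 0, 0.18, 0.3],
    [-14.4, 0.6, 0, 0, 0, 0.27, 0.3],
    [-19.2, 0.9, 0, 0, 0, 0.36, 0.3],
    [-24, 1.1, 0, 0, 0, 0.45, 0.3]
  ]
}}

```text
clock: 1.6
position: [0.5133, -0.0678, 0.2313]
tool_rot: [3.142, -0.0, 1.271]
force: [1.5, 0.3, -0.5]
grip_width: 0.0554
finger_force: 0.0
```

```bash
python3 - <<'E'
from plan import *
rows([down(.49,-.348,.15,.80),down(.49,-.348,.046,.80)])
E
```

```text
[-27.47   6.04   8.13] [ 0.    -0.     0.471] target [ 0.49  -0.348  0.15 ]
[-27.47   6.04  18.53] [ 0.    -0.     0.471] target [ 0.49  -0.348  0.046]
```

Call:
{"name": "play_rows", "arguments": {
  "motion": [
    [-4.6, 1, 0.5, 0, 0, 0.1, 0.3],
    [-9.2, 2, 1.5, 0, 0, 0.2, 0.3],
    [-13.8, 3, 3, 0, 0, 0.3, 0.3],
    [-18.4, 4, 4.5, 0, 0, 0.4, 0.3],
    [-23, 5, 6, 0, 0, 0.47, 0.3]
  ]
}}

```text
clock: 2.1
position: [0.4935, -0.3022, 0.1705]
tool_rot: [-3.141, 0.0, 0.801]
force: [0.8, 0.7, 1.0]
grip_width: 0.0555
finger_force: 0.0
```

```bash
python3 - <<'E'
from plan import *
rows([down(.49,-.348,.10,.80),down(.49,-.348,.046,.80)])
E
```

```text
[-3.54  2.94  7.05] [-0.     0.     0.001] target [ 0.49  -0.348  0.1  ]
[-3.54  2.94 12.45] [-0.     0.     0.001] target [ 0.49  -0.348  0.046]
```

Call:
{"name": "play_rows", "arguments": {
  "motion": [
    [-3.5, 2.9, 2, 0, 0, 0, 0.3],
    [-3.5, 2.9, 5, 0, 0, 0, 0.3],
    [-3.5, 2.9, 8, 0, 0, 0, 0.3],
    [-3.5, 2.9, 10.5, 0, 0, 0, 0.3],
    [-3.5, 2.9, 12.4, 0, 0, 0, 0.3]
  ]
}}

```text
clock: 2.6
position: [0.4899, -0.3455, 0.0453]
tool_rot: [-3.14, 0.0, 0.805]
force: [1.0, 0.1, 0.3]
grip_width: 0.0557
finger_force: 0.0
```

Call:
{"name": "play_rows", "arguments": {
  "motion": [
    [0, 0, 0, 0, 0, 0, -0.2],
    [0, 0, 0, 0, 0, 0, -0.3],
    [0, 0, 0, 0, 0, 0, -0.45],
    [0, 0, 0, 0, 0, 0, -0.6],
    [0, 0, 0, 0, 0, 0, -1]
  ],
  "squeeze": 25
}}

```text
clock: 3.1
position: [0.4909, -0.346, 0.0481]
tool_rot: [3.14, -0.0, 0.805]
force: [-0.8, -1.6, 0.3]
grip_width: 0.0213
finger_force: 24.4
```

Call:
{"name": "play_rows", "arguments": {
  "motion": [
    [0, 0, 0, 0, 0, 0, -1],
    [0, 0, 0, 0, 0, 0, -1],
    [0, 0, 0, 0, 0, 0, -1],
    [0, 0, 0, 0, 0, 0, -1],
    [0, 0, 0, 0, 0, 0, -1]
  ]
}}

```text
clock: 3.6
position: [0.4906, -0.3458, 0.0473]
tool_rot: [3.142, 0.0, 0.805]
force: [0.5, -1.3, 1.3]
grip_width: 0.0212
finger_force: 24.5
```

```bash
cat >> plan.py <<'E'
def state(up=.006):
    "bar state from measured TCP while gripped (tilt from tool)"
    s=observe(); p=np.array(s["position"]); R=Ro.from_euler("xyz",s["tool_rot"]).as_matrix()
    n=-R[:,2]; k=p+n*(bot.pinch_z-up); return k,R
E
python3 - <<'E'
from plan import *
p,d=viewer.grab_frame("scene"); cv2.imwrite("pics/s1.png",cv2.resize(p[180:430,250:500,::-1],None,fx=2.4,fy=2.4,interpolation=cv2.INTER_CUBIC))
k,R=state(); print(k)
rows([knob(q,psi,t) for q,psi,t in[(.1,.8,0),(.1,.8,.08),(.1,.8,.16),(.1,.8,.25)]])
E
```

```text
[ 0.49060571 -0.34585674  0.06000953]
[-0.39  0.22  0.1 ] [0.    0.    0.005] target [ 0.489 -0.35   0.046]
[-0.26  0.22 -1.45] [ 0.    -0.08   0.005] target [ 0.49  -0.349  0.062]
[-0.02  0.22 -3.  ] [ 0.    -0.16   0.005] target [ 0.492 -0.347  0.077]
[ 0.41  0.22 -4.7 ] [ 0.001 -0.25   0.005] target [ 0.495 -0.344  0.094]
```

View pics/s1.png

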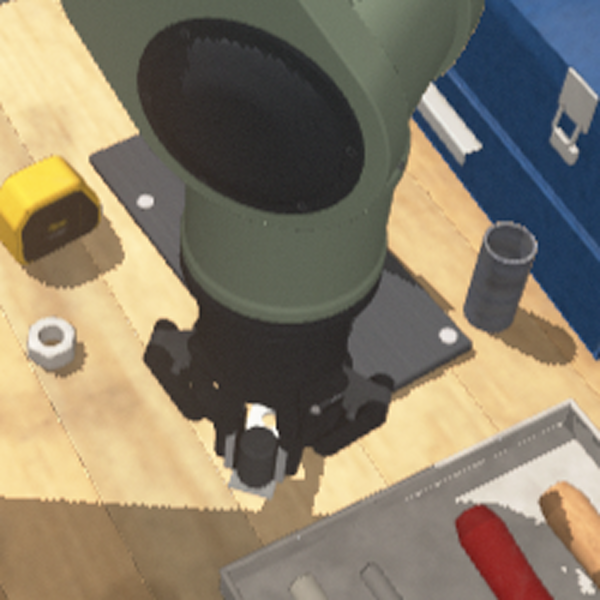

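The scene view shows the knob between the pads at (260,450) with the opening at 21 mm. It is gripped, so I'll lift with the tilt following the bar.

Call:
{"name": "play_rows", "arguments": {
  "motion": [
    [0.05, 0, -0.6, 0, -0.03, 0, -1],
    [0.15, 0, -1.6, 0, -0.08, 0, -1],
    [0.3, 0, -2.7, 0, -0.14, 0, -1],
    [0.55, 0, -3.8, 0, -0.2, 0, -1],
    [0.8, 0, -4.8, 0, -0.25, 0, -1]
  ]
}}

```text
clock: 4.15
position: [0.4964, -0.3396, 0.0958]
tool_rot: [3.141, 0.252, 0.805]
force: [1.0, -0.1, -2.4]
grip_width: 0.0209
finger_force: 24.6
```

```bash
python3 - <<'E'
from plan import *
k,R=state(); print(k, R[:,0])
qf,ps=.5856,.043
rows([knob(.1,.80,.25)]); print()
P0=knob(.1,.80,.25)[0]
rows([knob(.1+(qf-.1)*f,.80+(ps-.80)*f,.25) for f in np.arange(1,11)/10])
E
```

```text
[ 0.49859992 -0.33733772  0.10806176] [ 0.67103995  0.69807105 -0.2498043 ]
[-0.39  0.23  0.25] [0.001 0.002 0.005] target [ 0.495 -0.344  0.094]

[ 0.13 -0.72  0.12] [0.02  0.002 0.078] target [ 0.492 -0.334  0.094]
[ 0.78 -1.7  -0.05] [0.039 0.002 0.152] target [ 0.49  -0.322  0.094]
[ 1.56 -2.68 -0.25] [0.058 0.002 0.225] target [ 0.488 -0.31   0.094]
[ 2.45 -3.66 -0.48] [0.077 0.002 0.298] target [ 0.487 -0.296  0.094]
[ 3.45 -4.64 -0.74] [0.095 0.002 0.372] target [ 0.487 -0.282  0.094]
[ 4.57 -5.61 -1.03] [0.114 0.002 0.445] target [ 0.488 -0.267  0.094]
[ 5.8  -6.55 -1.35] [0.133 0.002 0.518] target [ 0.49  -0.251  0.094]
[ 7.13 -7.48 -1.69] [0.152 0.002 0.592] target [ 0.493 -0.235  0.094]
[ 8.56 -8.36 -2.06] [0.171 0.002 0.665] target [ 0.497 -0.218  0.094]
[10.07 -9.22 -2.45] [0.19  0.002 0.738] target [ 0.502 -0.201  0.094]
```

Call:
{"name": "play_rows", "arguments": {
  "motion": [
    [0.5, -1.0, -0.1, 0.02, 0, 0.075, -1],
    [1.1, -1.9, -0.3, 0.04, 0, 0.15, -1],
    [1.9, -2.9, -0.5, 0.06, 0, 0.22, -1],
    [2.8, -3.9, -0.7, 0.075, 0, 0.295, -1],
    [3.8, -4.8, -1.0, 0.095, 0, 0.37, -1]
  ]
}}

```text
clock: 4.65
position: [0.4884, -0.2777, 0.0954]
tool_rot: [-3.141, 0.251, 0.42]
force: [-1.4, 0.1, 0.1]
grip_width: 0.0211
finger_force: 24.6
```

```bash
python3 - <<'E'
from plan import *
qf,ps=.5856,.043
rows([knob(.1+(qf-.1)*f,.80+(ps-.80)*f,.25) for f in np.arange(5,11)/10])
E
```

```text
[-0.23  0.35  0.17] [-0.001  0.001 -0.002] target [ 0.487 -0.282  0.094]
[ 0.45 -0.98 -0.01] [0.017 0.001 0.072] target [ 0.488 -0.267  0.094]
[ 1.25 -2.33 -0.21] [0.036 0.001 0.145] target [ 0.49  -0.251  0.094]
[ 2.14 -3.7  -0.44] [0.055 0.001 0.218] target [ 0.493 -0.235  0.094]
[ 3.14 -5.08 -0.69] [0.074 0.001 0.292] target [ 0.497 -0.218  0.094]
[ 4.24 -6.46 -0.97] [0.092 0.001 0.365] target [ 0.502 -0.201  0.094]
```

Call:
{"name": "play_rows", "arguments": {
  "motion": [
    [0.6, -1.1, -0.1, 0.017, 0, 0.072, -1],
    [1.4, -2.4, -0.3, 0.036, 0, 0.145, -1],
    [2.3, -3.8, -0.5, 0.055, 0, 0.218, -1],
    [3.3, -5.2, -0.8, 0.074, 0, 0.292, -1],
    [4.3, -6.5, -1.1, 0.092, 0, 0.365, -1]
  ]
}}

```text
clock: 5.15
position: [0.5025, -0.1998, 0.0954]
tool_rot: [3.142, 0.251, 0.044]
force: [-1.9, 0.7, -0.3]
grip_width: 0.0213
finger_force: 24.6
```

Call:
{"name": "play_rows", "arguments": {
  "motion": [
    [0, 0, 0, 0, 0, 0, -1],
    [0, 0, 0, 0, 0, 0, -1],
    [0, 0, 0, 0, 0, 0, -1],
    [0, 0, 0, 0, 0, 0, -1],
    [0, 0, 0, 0, 0, 0, -1]
  ]
}}

```text
clock: 5.65
position: [0.5024, -0.2013, 0.0957]
tool_rot: [3.141, 0.25, 0.046]
force: [-0.2, 1.3, -1.8]
grip_width: 0.0211
finger_force: 24.6
```

```bash
python3 - <<'E'
from plan import *
a=[]
for i,n in enumerate(("scene","top")):
    p,d=viewer.grab_frame(n); cv2.imwrite(f"pics/f2{n}.png",p[:,:,::-1])
    c=p[220:360,310:430] if n=="scene" else p[170:290,290:410]
    a.append(cv2.resize(c[:,:,::-1],(400,int(400*c.shape[0]/c.shape[1])),interpolation=cv2.INTER_CUBIC))
h=max(x.shape[0] for x in a); a=[cv2.copyMakeBorder(x,0,h-x.shape[0],0,0,0) for x in a]
cv2.imwrite("pics/c2.png",np.hstack(a))
k,R=state(); print(k); rows([knob(.5856,.043,.25)])
E
```

```text
[ 0.505529   -0.20104756  0.10796039]
[-0.02 -0.02  0.15] [0.001 0.    0.003] target [ 0.502 -0.201  0.094]
```

View pics/c2.png

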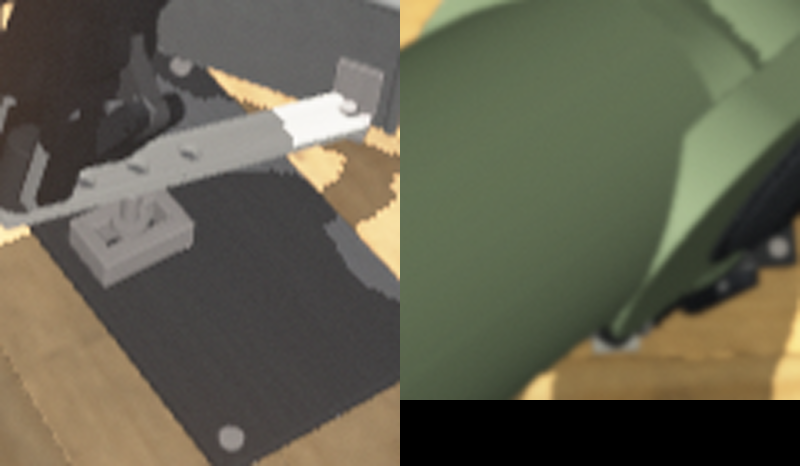

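Top is blocked by the arm. In the scene crop, the holes are at (190,154),(138,169),(87,184), the pivot bolt at (347,107), and the peg stands under the middle hole at about (130,205).

```bash
python3 - <<'E'
from plan import *
f=400/120; Q=lambda u,v:(310+(u+.5)/f-.5,220+(v+.5)/f-.5)
for t in(.24,.25,.26):
  out=[]
  for r,(u,v) in((.098,(190,154)),(.128,(138,169)),(.158,(87,184))):
    z=.0385+r*np.sin(t)+.0025; p=ray("scene",*Q(u,v),z); out.append(p[:2]+0*t); 
  u=(out[0]-out[2]); psi=np.arctan2(u[1],u[0]); e=np.array([np.cos(psi),np.sin(psi)])
  # upper face centre is shifted toward pivot by .0025 sin t
  pv=[o+e*(r*np.cos(t)-.0025*np.sin(t)) for o,r in zip(out,(.098,.128,.158))]
  print(t,"psi",psi.round(3),"spacing",np.linalg.norm(u)/2/np.cos(t),"piv",np.round(pv,4).tolist())
  pm=np.mean(pv,0); print("  level hole",(pm-.128*e).round(4),L(pm-.128*e).round(4))
print("model piv",piv(.5856),"peg",W(-.06,0))
print("bolt",ray("scene",*Q(347,107),.043))
E
```

```text
0.24 psi 0.079 spacing 0.029818543885525305 piv [[0.6853, -0.1924], [0.6848, -0.1923], [0.6856, -0.1924]]
  level hole [ 0.5576 -0.2025] [-0.0634 -0.0038]
0.25 psi 0.086 spacing 0.02999795870427613 piv [[0.6845, -0.1925], [0.6838, -0.1923], [0.6845, -0.1925]]
  level hole [ 0.5567 -0.2034] [-0.0643 -0.0046]
0.26 psi 0.093 spacing 0.030182501933761135 piv [[0.6837, -0.1925], [0.6828, -0.1924], [0.6834, -0.1925]]
  level hole [ 0.5559 -0.2044] [-0.0653 -0.0055]
model piv [ 0.68862948 -0.19298516] peg [ 0.56075237 -0.19850873]
bolt [ 0.68671004 -0.19333987  0.043     ]
```

```bash
python3 - <<'E'
from plan import *
p,d=viewer.grab_frame("scene")
f=400/120; Q=lambda u,v:(310+(u+.5)/f-.5,220+(v+.5)/f-.5)
for u,v in[(330,117),(300,125),(270,132),(240,140),(215,147),(165,162),(112,177)]:
    x=dep("scene",*Q(u,v),d); print((u,v),x.round(4),"r",np.linalg.norm(x[:2]-[.6886,-.193]).round(3))
for u,v in [(30,300),(250,300)]: print("plate",dep("scene",*Q(u,v),d).round(4))
a=cv2.resize(p[230:310,320:420,::-1],None,fx=8,fy=8,interpolation=cv2.INTER_CUBIC)[:600]; cv2.imwrite("pics/c3.png",cv2.convertScaleAbs(a,alpha=1.6))
E
```

```text
(330, 117) [ 0.6752 -0.1955  0.0435] r 0.014
(300, 125) [ 0.6556 -0.1975  0.0496] r 0.033
(270, 132) [ 0.6392 -0.1959  0.0511] r 0.049
(240, 140) [ 0.6197 -0.1988  0.0584] r 0.069
(215, 147) [ 0.606  -0.1983  0.0598] r 0.083
(165, 162) [ 0.5768 -0.2009  0.067 ] r 0.112
(112, 177) [ 0.5465 -0.204   0.0758] r 0.143
plate [ 0.5075 -0.1997  0.    ]
plate [ 0.5975 -0.2529  0.0098]
```

View pics/c3.png

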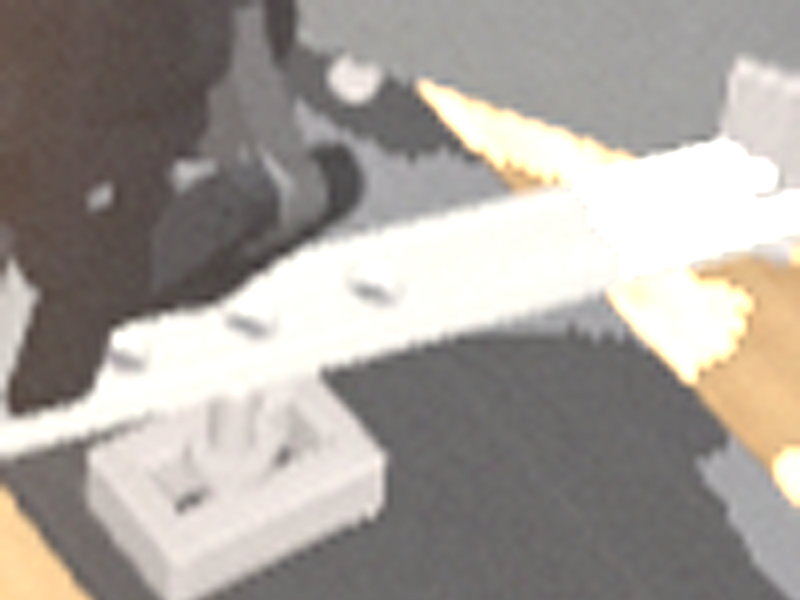

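The bar lift is 0.25 by depth, with the middle hole at crop (250,322) and the foot below at (235,465). I'll locate the peg and the bar's centreline numerically from depth.

```bash
cat > pc.py <<'E'
from plan import *
def cloud(n,d):
    c,R,t=cam(n); K=np.array([[c["fx"],0,c["cx"]],[0,c["fy"],c["cy"]],[0,0,1]],float)
    v,u=np.nonzero(d>0); q=cv2.undistortPoints(np.stack([u,v],1).astype(float)[:,None],K,np.array([c["k1"],0,0,0,0.]))[:,0]
    return (np.column_stack([q,np.ones(len(q))])*d[v,u][:,None]-t)@R, u, v
E
python3 - <<'E'
from pc import *
for n in("scene","top"):
    X,u,v=cloud(n,np.load(n+"0.npy")); l=(X[:,:2]-G)@Rg
    m=(abs(l[:,0]+.058)<.03)&(abs(l[:,1])<.025)
    f=m&(X[:,2]>.024)&(X[:,2]<.032); a=l[f]; print(n,"foot x",a[:,0].min().round(4),a[:,0].max().round(4),"y",a[:,1].min().round(4),a[:,1].max().round(4),"z",np.median(X[f,2]))
    for lo,hi in((.034,.046),(.046,.056)):
        g=m&(X[:,2]>lo)&(X[:,2]<hi); print("  peg",lo,g.sum(),l[g].mean(0).round(4),X[g].round(4)[:8].tolist(),list(zip(u[g],v[g]))[:8])
p,d=viewer.grab_frame("scene"); X,u,v=cloud("scene",d)
r=X[:,:2]-piv(.5856); 
on=(X[:,0]>.53)&(X[:,0]<.67)&(abs(X[:,1]+.199)<.025)&(abs(X[:,2]-(.041+.255*(.6886-X[:,0])))<.004)
for lo in np.arange(.54,.66,.02):
    g=on&(X[:,0]>=lo)&(X[:,0]<lo+.02); y=X[g,1]; print(lo.round(2),g.sum(),"y",np.percentile(y,3).round(4),np.percentile(y,97).round(4),"mid",((np.percentile(y,3)+np.percentile(y,97))/2).round(4))
E
```

```text
scene foot x -0.084 -0.0314 y -0.0171 0.0188 z 0.02724223435385187
  peg 0.034 32 [-0.0607 -0.0013] [[0.5574, -0.1959, 0.0434], [0.562, -0.2003, 0.0457], [0.5641, -0.1999, 0.0441], [0.5578, -0.1954, 0.0401], [0.5577, -0.1986, 0.0437], [0.5584, -0.2004, 0.0453], [0.5602, -0.2005, 0.0444], [0.5617, -0.201, 0.0442]] [(np.int64(346), np.int64(280)), (np.int64(350), np.int64(280)), (np.int64(351), np.int64(280)), (np.int64(346), np.int64(281)), (np.int64(347), np.int64(281)), (np.int64(348), np.int64(281)), (np.int64(349), np.int64(281)), (np.int64(350), np.int64(281))]
  peg 0.046 26 [-0.0601 -0.0002] [[0.5618, -0.1936, 0.0509], [0.5627, -0.1952, 0.0521], [0.5639, -0.1962, 0.0525], [0.5595, -0.1946, 0.0507], [0.5609, -0.1953, 0.0507], [0.5616, -0.1971, 0.0523], [0.5627, -0.1983, 0.053], [0.5645, -0.1985, 0.0522]] [(np.int64(348), np.int64(275)), (np.int64(349), np.int64(275)), (np.int64(350), np.int64(275)), (np.int64(347), np.int64(276)), (np.int64(348), np.int64(276)), (np.int64(349), np.int64(276)), (np.int64(350), np.int64(276)), (np.int64(351), np.int64(276))]
top foot x -0.0849 -0.
[... 523 characters left out ...]
637, -0.1955, 0.0512], [0.5636, -0.1975, 0.0518], [0.5638, -0.1996, 0.0501], [0.5618, -0.1936, 0.0504], [0.5615, -0.1953, 0.0534], [0.5618, -0.1976, 0.0502], [0.5614, -0.1993, 0.0533], [0.5617, -0.2016, 0.0498]] [(np.int64(348), np.int64(236)), (np.int64(349), np.int64(236)), (np.int64(350), np.int64(236)), (np.int64(347), np.int64(237)), (np.int64(348), np.int64(237)), (np.int64(349), np.int64(237)), (np.int64(350), np.int64(237)), (np.int64(351), np.int64(237))]
0.54 105 y -0.2129 -0.1944 mid -0.2036
0.56 116 y -0.2122 -0.1884 mid -0.2003
0.58 130 y -0.2104 -0.1846 mid -0.1975
0.6 141 y -0.2098 -0.1841 mid -0.197
0.62 138 y -0.2087 -0.1834 mid -0.1961
0.64 138 y -0.2079 -0.1815 mid -0.1947
```

```bash
python3 - <<'E'
from plan import *
def off(P,dx,dy,dz=.0014): return P[0]+np.array([dx,dy,dz]),P[1]
rows([off(knob(.5856,.046,t),.0035,.001) for t in(.25,.22,.19,.16)])
E
```

```text
[ 0.29 -0.04 -0.08] [0.001 0.    0.   ] target [ 0.505 -0.201  0.096]
[ 0.27 -0.04  0.51] [0.001 0.03  0.   ] target [ 0.504 -0.201  0.09 ]
[ 0.28 -0.04  1.09] [0.001 0.06  0.   ] target [ 0.502 -0.201  0.084]
[ 0.3  -0.04  1.68] [0.001 0.09  0.   ] target [ 0.501 -0.201  0.079]
```

Call:
{"name": "play_rows", "arguments": {
  "motion": [
    [0.3, -0.04, 0, 0, 0, 0, -1],
    [0.3, -0.04, 0.5, 0, 0.03, 0, -1],
    [0.3, -0.04, 1.1, 0, 0.06, 0, -1],
    [0.3, -0.04, 1.7, 0, 0.09, 0, -1],
    [0.3, -0.04, 1.7, 0, 0.09, 0, -1]
  ]
}}

```text
clock: 6.35
position: [0.5007, -0.2005, 0.0782]
tool_rot: [3.142, 0.16, 0.046]
force: [-1.2, 0.5, -0.5]
grip_width: 0.0211
finger_force: 24.7
```

```bash
python3 - <<'E'
from plan import *
p,d=viewer.grab_frame("scene"); q=cv2.imread("pics/scene0.png")[:,:,::-1]
np.save("s3.npy",p)
a=[cv2.resize(cv2.convertScaleAbs(np.ascontiguousarray(x[255:305,325:375,::-1]),alpha=g),None,fx=8,fy=8,interpolation=cv2.INTER_CUBIC) for x,g in((p,1.5),(q,1))]
cv2.imwrite("pics/c4.png",np.hstack(a)); k,R=state(); print(k)
print("peg tip px",proj("scene",[*W(-.0602,.0005),.052]))
E
```

```text
[ 0.50307141 -0.20045453  0.09105466]
peg tip px (np.float64(348.65235359345115), np.float64(276.7683262436779))
```

View pics/c4.png

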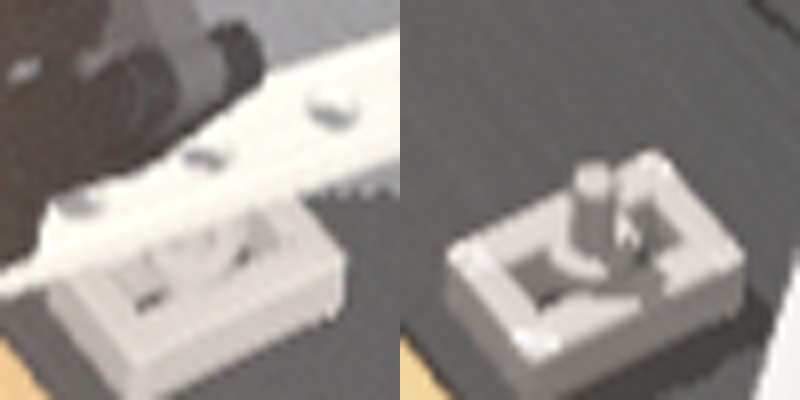

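```bash
python3 - <<'E'
from plan import *
Q=lambda u,v:(325+(u+.5)/8-.5,255+(v+.5)/8-.5)
tip=ray("scene",*Q(193,180),.052); t=.16
print("tip",tip,L(tip))
hs={}
for r,(u,v) in((.098,(331,111)),(.128,(205,158)),(.158,(81,206))):
    h=ray("scene",*Q(u,v),.0385+r*np.sin(t)+.0025); hs[r]=h; print(r,h.round(4))
e=hs[.098]-hs[.158]; psi=np.arctan2(e[1],e[0]); print("psi",psi,np.hypot(*e[:2])/np.cos(t)/2)
E
```

```text
tip [ 0.5602784  -0.19856786  0.052     ] [-6.04769678e-02 -2.53606696e-05]
0.098 [ 0.5911 -0.1986  0.0566]
0.128 [ 0.5609 -0.2013  0.0614]
0.158 [ 0.5319 -0.2044  0.0662]
psi 0.09778002172047626 0.030126195368829715
```

Call:
{"name": "play_rows", "arguments": {
  "motion": [
    [0.08, -0.12, 0, 0, 0, 0, -1],
    [0.08, -0.12, 0.1, 0, 0.005, 0, -1],
    [0.08, -0.12, 0.2, 0, 0.01, 0, -1],
    [0.08, -0.12, 0.35, 0, 0.02, 0, -1],
    [0.08, -0.12, 0.35, 0, 0.02, 0, -1]
  ]
}}

```text
clock: 6.9
position: [0.5014, -0.1995, 0.0748]
tool_rot: [3.141, 0.14, 0.046]
force: [-0.0, 0.5, -2.0]
grip_width: 0.0211
finger_force: 24.6
```

Call:
{"name": "play_rows", "arguments": {
  "motion": [
    [0, 0, 0.05, 0, 0.003, 0, -1],
    [0, 0, 0.1, 0, 0.005, 0, -1],
    [0, 0, 0.15, 0, 0.008, 0, -1],
    [0, 0, 0.2, 0, 0.01, 0, -1],
    [0, 0, 0.2, 0, 0.01, 0, -1]
  ]
}}

```text
clock: 7.4
position: [0.5011, -0.1995, 0.0729]
tool_rot: [3.141, 0.13, 0.046]
force: [-0.9, 2.2, 0.1]
grip_width: 0.0213
finger_force: 24.8
```

Call:
{"name": "play_rows", "arguments": {
  "motion": [
    [0, 0, 0.04, 0, 0.002, 0, -1],
    [0, 0, 0.08, 0, 0.004, 0, -1],
    [0, 0, 0.12, 0, 0.006, 0, -1],
    [0, 0, 0.12, 0, 0.006, 0, -1],
    [0, 0, 0.12, 0, 0.006, 0, -1]
  ]
}}

```text
clock: 7.9
position: [0.5007, -0.1996, 0.0716]
tool_rot: [3.141, 0.125, 0.046]
force: [-5.2, -1.2, 0.1]
grip_width: 0.0211
finger_force: 24.7
```

Call:
{"name": "play_rows", "arguments": {
  "motion": [
    [0, 0, 0.03, 0, 0.002, 0, -1],
    [0, 0, 0.06, 0, 0.003, 0, -1],
    [0, 0, 0.08, 0, 0.004, 0, -1],
    [0, 0, 0.08, 0, 0.004, 0, -1],
    [0, 0, 0.08, 0, 0.004, 0, -1]
  ]
}}

```text
clock: 8.4
position: [0.5005, -0.1996, 0.0709]
tool_rot: [3.141, 0.121, 0.046]
force: [-5.9, -0.5, 2.8]
grip_width: 0.0211
finger_force: 24.8
```

Call:
{"name": "play_rows", "arguments": {
  "motion": [
    [-0.02, 0, 0, 0, 0, 0, -1],
    [-0.05, 0, 0, 0, 0, 0, -1],
    [-0.08, 0, 0, 0, 0, 0, -1],
    [-0.08, 0, 0, 0, 0, 0, -1],
    [-0.08, 0, 0, 0, 0, 0, -1]
  ]
}}

```text
clock: 8.9
position: [0.5003, -0.1995, 0.071]
tool_rot: [3.141, 0.12, 0.046]
force: [-1.6, 0.6, -0.1]
grip_width: 0.0211
finger_force: 24.7
```

```bash
python3 - <<'E'
from plan import *
F=[]
for i in range(3):
    viewer.grab_frame("scene"); s=observe(); F.append(np.r_[s["force"],s["position"],s["tool_rot"]])
print(np.mean(F,0).round(4)); print(np.round(F,2)[:,:3])
E
```

```text
[-1.5768 -0.3017 -0.1703  0.5003 -0.1995  0.071   3.1408  0.1198  0.0463]
[[-1.75 -0.24  0.2 ]
 [-1.91 -0.38 -0.69]
 [-1.07 -0.29 -0.03]]
```

Call:
{"name": "play_rows", "arguments": {
  "motion": [
    [0, 0, 0.03, 0, 0.002, 0, -1],
    [0, 0, 0.06, 0, 0.003, 0, -1],
    [0, 0, 0.1, 0, 0.005, 0, -1],
    [0, 0, 0.1, 0, 0.005, 0, -1],
    [0, 0, 0.1, 0, 0.005, 0, -1]
  ]
}}

```text
clock: 9.55
position: [0.5, -0.1995, 0.07]
tool_rot: [3.141, 0.115, 0.046]
force: [-1.1, 0.1, -0.9]
grip_width: 0.0211
finger_force: 24.7
```

```bash
cat > f.py <<'E'
from plan import *
F=[]
for i in range(3):
    viewer.grab_frame("scene"); s=observe(); F.append(np.r_[s["force"],s["position"],s["tool_rot"]])
print(np.mean(F,0).round(4))
E
python3 f.py
```

```text
[-0.7563  1.0992 -0.7041  0.5    -0.1995  0.07    3.1409  0.1151  0.0463]
```

Call:
{"name": "play_rows", "arguments": {
  "motion": [
    [0, 0, 0.04, 0, 0.002, 0, -1],
    [0, 0, 0.08, 0, 0.004, 0, -1],
    [-0.01, 0, 0.12, 0, 0.006, 0, -1],
    [-0.01, 0, 0.15, 0, 0.008, 0, -1],
    [-0.01, 0, 0.15, 0, 0.008, 0, -1]
  ]
}}

```text
clock: 10.2
position: [0.4997, -0.1995, 0.0685]
tool_rot: [3.141, 0.107, 0.046]
force: [-1.6, 1.0, -0.8]
grip_width: 0.021
finger_force: 24.7
```

```bash
python3 f.py
```

```text
[-0.7131  1.3401 -1.0614  0.4997 -0.1995  0.0685  3.1409  0.107   0.0463]
```

Call:
{"name": "play_rows", "arguments": {
  "motion": [
    [0, 0, 0.05, 0, 0.003, 0, -1],
    [0, 0, 0.1, 0, 0.005, 0, -1],
    [-0.01, 0, 0.16, 0, 0.008, 0, -1],
    [-0.01, 0, 0.22, 0, 0.011, 0, -1],
    [-0.01, 0, 0.25, 0, 0.013, 0, -1]
  ]
}}

```text
clock: 10.85
position: [0.4994, -0.1995, 0.066]
tool_rot: [3.141, 0.094, 0.046]
force: [-0.6, 1.9, -0.5]
grip_width: 0.0211
finger_force: 24.7
```

```bash
python3 f.py
```

```text
[-0.6335  0.9317 -0.959   0.4994 -0.1995  0.066   3.1409  0.0939  0.0462]
```

Call:
{"name": "play_rows", "arguments": {
  "motion": [
    [0, 0, 0.1, 0, 0.005, 0, -1],
    [-0.01, 0, 0.2, 0, 0.01, 0, -1],
    [-0.01, 0, 0.3, 0, 0.015, 0, -1],
    [-0.02, 0, 0.4, 0, 0.02, 0, -1],
    [-0.02, 0, 0.4, 0, 0.02, 0, -1]
  ]
}}

```text
clock: 11.5
position: [0.4987, -0.1996, 0.062]
tool_rot: [3.141, 0.074, 0.046]
force: [-0.5, 1.7, -1.3]
grip_width: 0.0212
finger_force: 24.7
```

```bash
python3 f.py
```

```text
[-0.8139  1.3016 -1.2925  0.4988 -0.1996  0.0621  3.1409  0.0741  0.0463]
```

Call:
{"name": "play_rows", "arguments": {
  "motion": [
    [0, 0, 0.1, 0, 0.005, 0, -1],
    [-0.01, 0, 0.2, 0, 0.01, 0, -1],
    [-0.01, 0, 0.3, 0, 0.015, 0, -1],
    [-0.02, 0, 0.4, 0, 0.02, 0, -1],
    [-0.02, 0, 0.5, 0, 0.025, 0, -1]
  ]
}}

```text
clock: 12.15
position: [0.4983, -0.1996, 0.0571]
tool_rot: [3.141, 0.048, 0.046]
force: [0.5, 1.1, -1.1]
grip_width: 0.0208
finger_force: 24.7
```

```bash
python3 f.py
```

```text
[-0.2613  1.3025 -1.3266  0.4981 -0.1996  0.057   3.141   0.0488  0.0461]
```

Call:
{"name": "play_rows", "arguments": {
  "motion": [
    [0, 0, 0.1, 0, 0.005, 0, -1],
    [-0.01, 0, 0.2, 0, 0.01, 0, -1],
    [-0.01, 0, 0.3, 0, 0.015, 0, -1],
    [-0.02, 0, 0.4, 0, 0.02, 0, -1],
    [-0.02, 0, 0.5, 0, 0.025, 0, -1]
  ]
}}

```text
clock: 12.8
position: [0.4978, -0.1996, 0.052]
tool_rot: [3.141, 0.024, 0.046]
force: [-0.2, 1.9, -1.1]
grip_width: 0.0213
finger_force: 24.7
```

```bash
python3 f.py
```

```text
[-0.3555  0.6608 -0.9184  0.4977 -0.1997  0.052   3.141   0.0238  0.0461]
```

Call:
{"name": "play_rows", "arguments": {
  "motion": [
    [0, 0, 0.1, 0, 0.005, 0, -1],
    [0, 0, 0.2, 0, 0.01, 0, -1],
    [-0.01, 0, 0.3, 0, 0.015, 0, -1],
    [-0.01, 0, 0.4, 0, 0.02, 0, -1],
    [-0.01, 0, 0.42, 0, 0.024, 0, -1]
  ]
}}

```text
clock: 13.45
position: [0.4976, -0.1997, 0.0479]
tool_rot: [3.141, -0.0, 0.046]
force: [-0.3, 1.0, 1.4]
grip_width: 0.0209
finger_force: 24.8
```

```bash
python3 f.py
```

```text
[-5.8710e-01  3.8030e-01  2.8120e-01  4.9760e-01 -1.9970e-01  4.8000e-02
  3.1409e+00 -3.0000e-04  4.6200e-02]
```

Down at the original knob height with no force. I'll open the gripper, then retreat straight up.

Call:
{"name": "play_rows", "arguments": {
  "motion": [
    [0, 0, 0, 0, 0, 0, -0.4],
    [0, 0, 0, 0, 0, 0, -0.2],
    [0, 0, 0, 0, 0, 0, 0],
    [0, 0, 0, 0, 0, 0, 0.1],
    [0, 0, 0, 0, 0, 0, 0.1]
  ]
}}

```text
clock: 14.1
position: [0.4976, -0.1997, 0.0479]
tool_rot: [3.141, 0.0, 0.046]
force: [0.0, 0.1, 0.1]
grip_width: 0.0472
finger_force: 0.0
```

Call:
{"name": "play_rows", "arguments": {
  "motion": [
    [0, 0, -0.5, 0, 0, 0, 0.1],
    [0, 0, -2, 0, 0, 0, 0.1],
    [0, 0, -4, 0, 0, 0, 0.1],
    [0, 0, -7, 0, 0, 0, 0.1],
    [0, 0, -11, 0, 0, 0, 0.1]
  ]
}}

```text
clock: 14.6
position: [0.4968, -0.1995, 0.1593]
tool_rot: [3.141, 0.002, 0.046]
force: [1.1, 0.6, -0.0]
grip_width: 0.0471
finger_force: 0.0
```

Call:
{"name": "play_rows", "arguments": {
  "motion": [
    [-2, -4, -2, 0, 0, 0, 0.1],
    [-2, -8, -3, 0, 0, 0, 0.1],
    [-2, -12, -4, 0, 0, 0, 0.1],
    [-2, -16, -5, 0, 0, 0, 0.1],
    [-2, -20, -5, 0, 0, 0, 0.1]
  ]
}}

```text
clock: 15.1
position: [0.4684, 0.0008, 0.2097]
tool_rot: [-3.141, -0.002, 0.046]
force: [1.4, 0.0, -0.2]
grip_width: 0.0468
finger_force: 0.0
```

```bash
python3 - <<'E'
from pc import *
p,d=viewer.grab_frame("scene"); p2,d2=viewer.grab_frame("top")
a=cv2.resize(p[200:350,280:430,::-1],(400,400),interpolation=cv2.INTER_CUBIC);b=cv2.resize(p2[170:320,270:420,::-1],(400,400),interpolation=cv2.INTER_CUBIC)
cv2.imwrite("pics/end.png",np.hstack([a,b]))
X,u,v=cloud("scene",d)
for lo in np.arange(.52,.68,.02):
    g=(X[:,0]>lo)&(X[:,0]<lo+.02)&(abs(X[:,1]+.198)<.008)&(X[:,2]>.03)&(X[:,2]<.07); print(lo.round(2),g.sum(),np.median(X[g,2]).round(4))
E
```

```text
0.52 85 0.0395
0.54 115 0.0401
0.56 94 0.0403
0.58 77 0.0398
0.6 102 0.0399
0.62 98 0.0402
0.64 93 0.0401
0.66 95 0.04
0.68 75 0.0406
```

View pics/end.png

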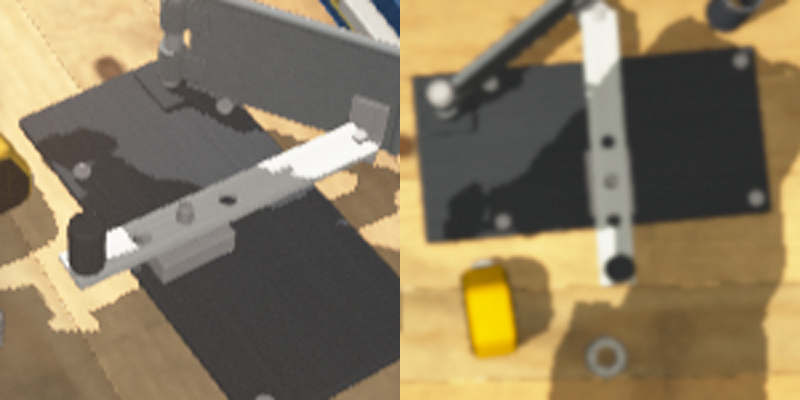

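The bar is level at about 40 mm along its length. The peg stands through the middle hole (scene crop (185,210), top crop (612,181)), and the tape, nut and tube have not moved. Handing in.

```bash
python3 -c "
from workcell import bot
print(bot.job_done())"
```

```text
the job is handed in; nothing more can be done
None
```

I handed the job in at about 15 s: the panel is open (about 0.58 rad), held by the stay lying level with the peg through its middle hole, and the gripper is clear. The hand-in call returned no verdict.

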